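# Replace a burnt-down candle in a two-cup holder

### The arm

A 6-joint arm with a two-finger parallel gripper is mounted at the origin on the work surface; the furniture and walls round the work are solid. World frame = base frame: x ahead of the robot, y to its left, z up, the work surface at z = 0. Lengths are in mm, angles in rad, forces in N, time in s.
With the tool pointing down it reaches from about 350 to 775 mm from the base axis. Payload 5.5 kg.
Tool frame: the origin (TCP) lies midway between the tips of the shut fingers; the grasp point (between the pads) lies 19 mm behind it; x points along the fingers, z is the direction in which the jaws open and shut, and the axes are right-handed (so a half turn about x gives the same grasp; the last joint's range is limited). The gripper opens to 85 mm and grips with 20 to 120 N. Pads are 22 mm wide; open, the fingers measure 114 mm over their backs; the gripper's body (76 mm by 85 mm) begins 54 mm behind the grasp point. The pads swing forward as they close: fully open they stand 13 mm farther back than shut.
Start: joints at [-1.379, 0.313, 0.046, 1.304, 0, 1.431], TCP at [187.3, -543.682, 231.323] pointing down, gripper open.
Joint ranges: [-2.76, 2.76], [-0.86, 1.69], [-1.03, 1.26], [-2.2, 2.34], [-1.47, 1.5], [-3.14, 3.14]. Speed limits (rad/s): [2.57, 2.57, 3.14, 3.14, 3.14, 3.14].

### API

Orientations are given as a unit quaternion [w, x, y, z].
In Python, from workcell import readout, imaging, sign_off gives the robot as it stands.
- The arm moves only by the shell command python3 -m handwheel 'ROWS' [OPENING] [FORCE]. ROWS is JSON, a list that holds one entry, the list of rows, each a list of 4 numbers: the shift along the tool's x, y, z in mm, then the turn about the tool's x in rad. In form: [[[dx, dy, dz, roll], ...]]. A call has 1 to 10 rows; each row is the pose to reach, as a shift and turn from the pose measured when the call began, along the tool's axes at that moment; what a row does not reach only later rows make up. A row lasts 1/12 s, in which the tool goes at most 41.7 mm and 7.16 degrees, less where a joint would pass 70% of its speed; a pose out of reach is approached as far as the arm can. A call with a gripper value outside its range is refused whole. OPENING is the closure, from 0 (fully open) to 1 (shut), set as the call begins (- or left out, the last holds). The fingers move at their own pace and stop on an object; FORCE is the grip in N (left out, the last holds). Time passes only in rows, so rows that repeat a pose let the fingers close. It gives the time, the measured TCP pose, the force and the opening at its end, in the units of the state.
- readout.state(): the state, without advancing time (a new reading comes with each control period).
- imaging.grab_frame(name): name is "scene" or "top"; returns a dict with "img" (420x560x3 uint8, red, green, blue), "camera_matrix" (3x3 intrinsics, pixels), "dist_coeffs" ([k1, k2, p1, p2, k3] as OpenCV has them; the pictures are not rectified), "rvec" (rotation vector, rad) and "tvec" (3), from world to camera coordinates, as OpenCV has them. Camera axes: x right, y down, z forward; pixel columns grow to the right and rows downward; lengths in mm; the calibration is good to about 2 mm. A picture is of the moment at which its call begins. There is no depth.
- sign_off(): hands the job in, once; it reports no verdict.
The state is a dict: "clock": time; "qpos": joint angles; "qvel": joint speeds; "effort": joint torques, N m; "tcp_pos": TCP position; "tcp_rot": TCP orientation; "wrist_force": force on the tool from outside, world axes, zero at the start; "wrist_torque": the same for the moment, N m; "opening": finger opening in mm.
Only numpy, scipy, OpenCV 4.12 (cv2) and the standard library are available. Lean on these libraries where they do the work, as an engineer would, in place of code of your own. Each camera call takes 0.05 s, during which the arm holds its last target. There are 200 camera calls.

### The job

On the marble candle holder one candle has burnt down to a stub: pull the stub out and put it in the empty white bowl, then take the long candle from the sloping wooden rack (the one that matches the candle still standing) and stand it upright in the freed cup, pressed down past the cup's clip until it is fully home on the floor of the cup. Do not force it, and leave the candle still standing, the short candle in the rack, the holder, the bowl and the things round about where they are.

Things in the scene. Friction and masses are not known exactly. Their poses are not given: they have to be found in the camera images.
- holder: two-cup candle holder: loose white marble bar 80 x 200 x 22 mm, 1.6 kg, y along the bar, origin at the centre of its underside. Brass cups at y = +60 and -60 mm: bore 24 mm wide, 25 mm deep, its lip opened by a 1.5 mm bevel; floor 36 mm, lip 61 mm above the table; 35 mm wide over the lip. Drip pan 55 mm wide at 33 mm height.
- cup_left (a point): centre of the floor of the bore in the cup at the holder's +y end. Either cup may hold the stub, the other holds the standing candle. A sprung wire clip in each cup, on the side of the bar's middle, presses a candle against the far wall, so it must be pressed down (some 10 N) until it is felt to bottom; it does not drop home by itself.
- cup_right (a point): centre of the floor of the bore in the cup at the holder's -y end, 36 mm above the table, with the same clip
- stub: burnt-down candle stub standing in one cup: ivory wax, 22 mm diameter, 66 mm long (stands 41 mm out of the cup), wick on top. Origin at the centre of its foot, z along its axis to the wick. About 22 g.
- stub_mid (a point): middle of the stub's length, on its axis, 33 mm from its foot
- standing_candle: the candle still standing in the holder's other cup: ivory dinner candle 190 mm long, foot 22 mm diameter. Origin at the centre of its foot, z along its axis to the wick. Stays where it is.
- rack: dark wooden rack fixed to the table: plinth 150 x 176 x 14 mm and a block with two bores at y = +45 and -45 mm that lean 25 degrees from vertical toward the rack's -x (candle tops come toward the robot). Bores 25.5 mm wide, 55 mm deep, mouths about 81 mm above the table. Origin at the middle of its underside, z up.
- long_candle: the fresh candle to use, leaning at about 30 degrees, with some play, in one bore of the rack: ivory, 190 mm long, foot 22 mm diameter with a 1.2 mm bevel, straight for 32 mm, then tapering to 19 mm at 176 mm from the foot, round tip and wick above; 135 mm stand out of the bore. About 60 g. Origin at the centre of its foot, z along its axis to the wick.
- short_candle: a shorter fresh candle, 140 mm long, same 22 mm foot and shape (19 mm diameter at 126 mm), leaning in the rack's other bore; it stays there. Origin at the centre of its foot, z along its axis to the wick.
- bowl: empty frosted white bowl with a gilt rim, 130 mm across at the rim, 64 mm high, loose, on the table at the right. Origin at the centre of its underside, z up.
- pepper_mill: brown turned pepper mill, 56 mm diameter, 163 mm high, standing loose behind the holder; a bystander. Origin at the centre of its underside.
- lamp: table lantern, glass cylinder on a metal base, 115 mm diameter, 222 mm high, standing loose behind the holder; a bystander. Origin at the centre of its underside.

How it is judged:
By the outcome, as a careful person would: the job done as asked, in the order asked, and still so for the second after the job is handed in, with the robot touching nothing.
It also fails if it takes over 58 s, if anything falls off the work surface, if the arm or the gripper's body presses on something with over 40 N, if the wrist force passes 120 N, or if a joint passes its speed limit or range.

## Working session

There is one attempt and no reset: what is moved stays moved. The work goes in short steps, Python scripts to look and compute and a shell command to move; the robot and the scene stay as the last step left them, time stands still between calls to the robot, and variables do not carry over. Pictures are saved under pics/ and viewed, about 8 in all and at most 12, crops included, and the job is handed in when it is done.

```bash
ls; mkdir -p pics; cat > h.py <<'E'
import numpy as np, cv2
from workcell import readout, imaging
from scipy.spatial.transform import Rotation as R
def grab(n):
    f=imaging.grab_frame(n); return f
def ray(f,uv):
    K,d=np.array(f["camera_matrix"],float),np.array(f["dist_coeffs"],float)
    p=cv2.undistortPoints(np.array(uv,float).reshape(-1,1,2),K,d).reshape(-1,2)
    Rm=cv2.Rodrigues(np.array(f["rvec"],float))[0]; t=np.array(f["tvec"],float).ravel()
    D=np.c_[p,np.ones(len(p))]@Rm; return -Rm.T@t, D/np.linalg.norm(D,axis=1)[:,None]
def plane(f,uv,z):
    o,D=ray(f,uv); return o+D*((z-o[2])/D[:,2])[:,None]
def tri(f1,u1,f2,u2):
    o1,d1=ray(f1,[u1]);o2,d2=ray(f2,[u2]);A=np.c_[d1[0],-d2[0]]
    s=np.linalg.lstsq(A,o2-o1,rcond=None)[0]; a=o1+s[0]*d1[0];b=o2+s[1]*d2[0]; return (a+b)/2,np.linalg.norm(a-b)
def proj(f,P):
    return cv2.projectPoints(np.array(P,float).reshape(-1,1,3),np.array(f["rvec"],float),np.array(f["tvec"],float),np.array(f["camera_matrix"],float),np.array(f["dist_coeffs"],float))[0].reshape(-1,2)
def Rt(): 
    q=readout.state()["tcp_rot"]; return R.from_quat([q[1],q[2],q[3],q[0]]).as_matrix()
E
python3 - <<'E'
from h import *
import pickle
for n in("scene","top"):
    f=grab(n); pickle.dump(f,open(n+".pkl","wb")); cv2.imwrite(f"pics/{n}0.png",cv2.resize(f["img"][:,:,::-1],None,fx=1.4,fy=1.4,interpolation=cv2.INTER_CUBIC))
    o,_=ray(f,[[280,210]]);print(n,o,plane(f,[[280,210]],0))
print(readout.state()); print(Rt())
E
```

```text
pics
scene [-351.65447591 -815.9416988   661.04666843] [[638.16306603 105.24814023   0.        ]]
top [ 415.5892399    16.32506728 1481.94647927] [[563.84620032  22.64824456   0.        ]]
{'clock': 0.1, 'qpos': array([-1.37860213e+00,  3.13947132e-01,  4.50784643e-02,  1.30361152e+00,
        1.99520398e-05,  1.43119247e+00]), 'qvel': array([-0.00013913, -0.00170352,  0.00389131, -0.00073625, -0.00100188,
        0.00034788]), 'effort': array([ 2.28119410e-03, -4.81725705e+01,  2.99245083e+01,  1.26960591e-02,
       -8.16201191e-05, -1.13450992e-05]), 'tcp_pos': array([ 187.20711888, -543.17818681,  230.4798547 ]), 'tcp_rot': array([ 0.57527745,  0.41098033,  0.57613151, -0.41015059]), 'wrist_force': array([0.58422406, 0.86258992, 0.15839385]), 'wrist_torque': array([-0.01123924, -0.03756469,  0.00495109]), 'opening': 85.65798567570046}
[[-3.02054796e-04  9.45458212e-01  3.25743271e-01]
 [ 1.65666737e-03  3.25743312e-01 -9.45456794e-01]
 [-9.99998582e-01  2.54068489e-04 -1.66470210e-03]]
```

View pics/scene0.png

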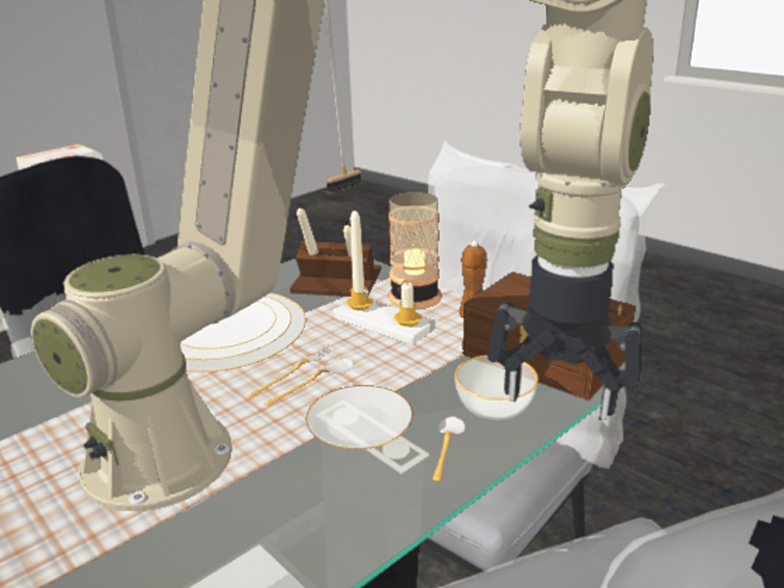

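View pics/top0.png

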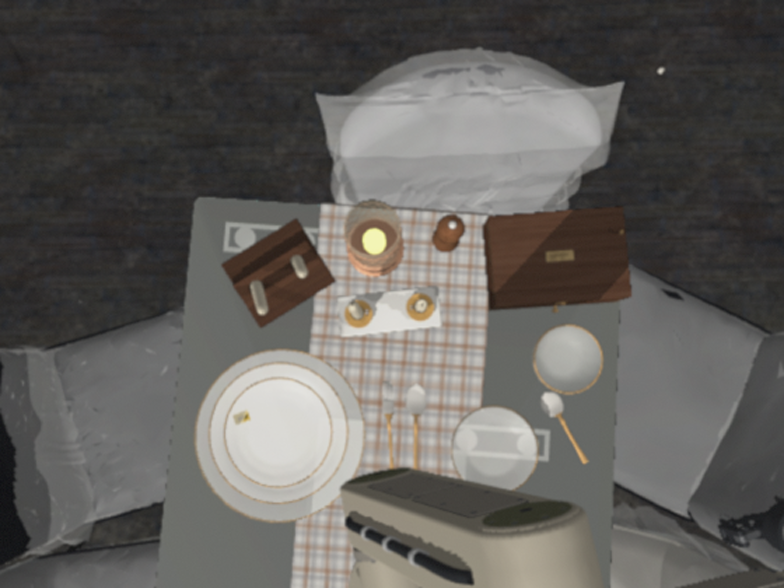

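The scene view shows the stub at about (407,295), the standing candle at (357,250), the rack at (335,250) and the bowl at (497,385), in displayed pixels. The top view shows the cups at (358,314) and (421,306), the candles in the rack at (260,297) and (299,266), and the bowl at (568,358). The stub is in the right cup. Next I'll make crops for precise picks.

```bash
python3 - <<'E'
from h import *
import pickle
for n,(x0,y0,w,h,s) in dict(scene=(200,140,130,105,6),top=(150,140,170,110,4.7)).items():
    f=pickle.load(open(n+".pkl","rb")); c=f["img"][y0:y0+h,x0:x0+w,::-1]
    c=cv2.resize(c,None,fx=s,fy=s,interpolation=cv2.INTER_CUBIC)
    for k in range(0,w,10): cv2.putText(c,str(x0+k),(int(k*s),8),0,.3,(0,255,255),1); cv2.line(c,(int(k*s),0),(int(k*s),4),(0,255,0))
    for k in range(0,h,10): cv2.putText(c,str(y0+k),(0,int(k*s)+4),0,.3,(0,255,255),1)
    cv2.imwrite(f"pics/{n}1.png",c)
# bowl and cups (top)
f=pickle.load(open("top.pkl","rb")); hsv=cv2.cvtColor(f["img"],cv2.COLOR_RGB2HSV)
m=cv2.inRange(hsv,(10,90,90),(28,255,255)); m[:, :]=m
n,l,st,ce=cv2.connectedComponentsWithStats(m)
for i in range(1,n):
    if st[i,4]>25: print("gold",st[i],ce[i].round(1),plane(f,[ce[i]],45)[0].round(1))
E
```

```text
gold [309 155  22  24 324] [318.8 167.7] [673.5 -84.1  45. ]
gold [251 157  32  25 358] [266.1 167.4] [676.   59.1  45. ]
gold [248 171  40  26 283] [267.4 187.9] [619.8  56.1  45. ]
gold [390 178  20   9 143] [399.5 182.4] [ 630.8 -301.    45. ]
gold [353 184  22   5  71] [363. 186.] [ 622.1 -202.7   45. ]
gold [291 210  19  19 198] [299.7 219.5] [533.2 -30.3  45. ]
gold [247 215  19  19 170] [256.6 225.5] [518.1  86.   45. ]
gold [276 296   5  39  65] [278.2 313.2] [285.4  29.9  45. ]
gold [296 297   3  38  76] [296.6 315.7] [278.4 -18.3  45. ]
gold [398 296  22  35 113] [408.9 314.3] [ 279.9 -313.9   45. ]
```

View pics/scene1.png

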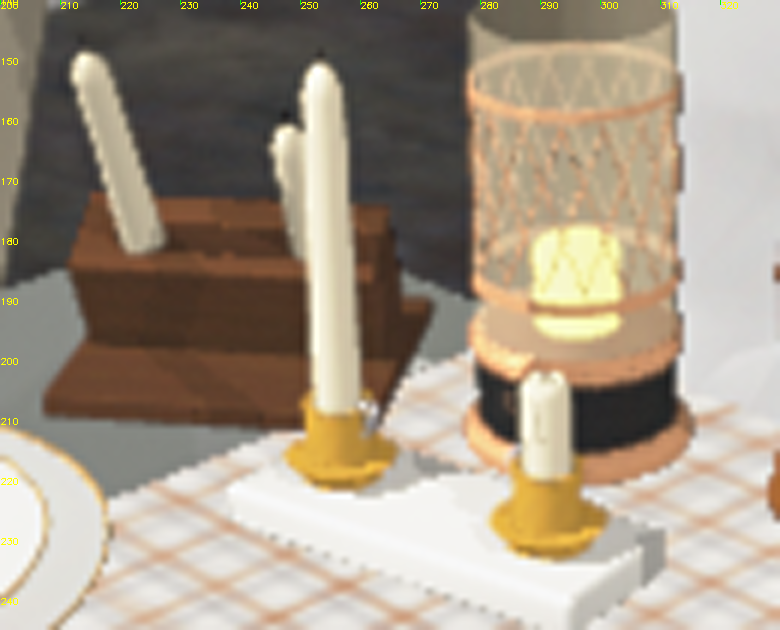

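View pics/top1.png

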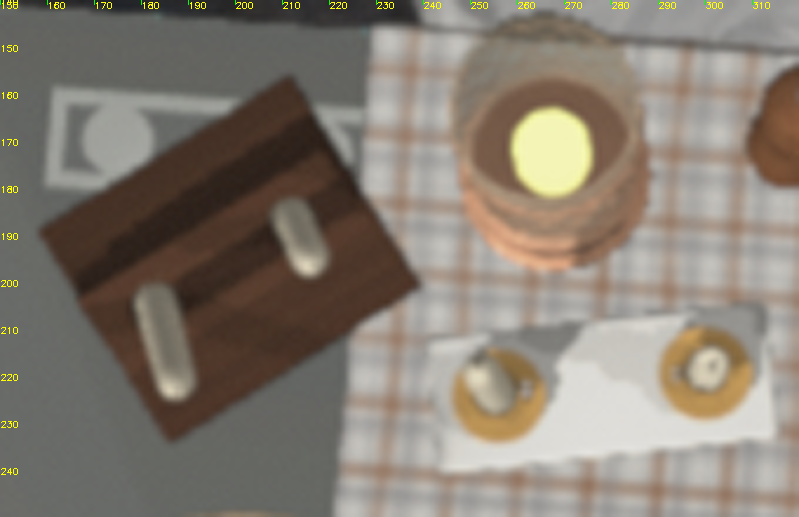

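Scene crop: the long candle has its tip at (214,149) and leaves the bore at (223,181). The stub is at (290,203)–(291,219) and the standing candle's clip is near (261,209). Top crop: the long candle runs from (182,201) to (187,223), and the pans are at (256,224) and (300,219).

```bash
cat > m.py <<'E'
from h import *
import pickle
S=pickle.load(open("scene.pkl","rb"));T=pickle.load(open("top.pkl","rb"))
def axis(f,x0,y0,x1,y1,thr=105):
    c=f["img"][y0:y1,x0:x1].astype(int); m=((c.max(2)>thr)).astype(np.uint8)
    n,l,st,ce=cv2.connectedComponentsWithStats(m); i=1+np.argmax(st[1:,4])
    ys,xs=np.nonzero(l==i); P=np.c_[xs+x0,ys+y0].astype(float); c=P.mean(0); d=np.linalg.svd(P-c,full_matrices=False)[2][0]
    if d[1]<0:d=-d
    t=(P-c)@d; return c,d,c+t.min()*d,c+t.max()*d,st[i]
a=axis(S,209,146,232,184);b=axis(T,176,196,196,228)
print("scene",a);print("top",b)
# axis as intersection of two planes
def pl(f,p,q):
    o,D=ray(f,[p,q]); n=np.cross(D[0],D[1]); n/=np.linalg.norm(n); return n,n@o
n1,d1=pl(S,a[2],a[3]);n2,d2=pl(T,b[2],b[3])
v=np.cross(n1,n2);v/=np.linalg.norm(v);v*=np.sign(v[2])
p=lambda z:np.linalg.solve(np.array([n1,n2,[0,0,1]]),[d1,d2,z])
print("dir",v,"lean",np.degrees(np.arccos(v[2])),"az",np.degrees(np.arctan2(v[1],v[0])))
for z in(81,100,150,200): print(z,p(z).round(1))
def near(f,uv):
    o,D=ray(f,[uv]);A=np.c_[v,-D[0]];p0=p(100);s=np.linalg.lstsq(A,o-p0,rcond=None)[0];return p0+s[0]*v
for f,q in((S,a),(T,b)): print("ends",near(f,q[2]).round(1),near(f,q[3]).round(1))
def pans():
    hsv=cv2.cvtColor(T["img"],cv2.COLOR_RGB2HSV);m=cv2.inRange(hsv,(10,90,90),(28,255,255))
    out=[]
    for x0,y0 in((286,205),(242,210)):
        w=m[y0:y0+28,x0:x0+28];c=max(cv2.findContours(w,cv2.RETR_EXTERNAL,2)[0],key=cv2.contourArea)
        h=cv2.convexHull(c);e=cv2.fitEllipse(h);mc=cv2.minEnclosingCircle(h)
        ctr=np.array(e[0])+[x0,y0];print("pan",ctr,e[1],mc);out.append(plane(T,[ctr],33)[0])
    return out
q=pans();print(q,np.linalg.norm(q[0]-q[1]))
# rim of bowl
g=cv2.cvtColor(T["img"],cv2.COLOR_RGB2HSV)
w=T["img"][225:290,370:440].astype(int);m=((w[:,:,0]-w[:,:,2]>12)).astype(np.uint8)
c=np.vstack([k for k in cv2.findContours(m,cv2.RETR_EXTERNAL,2)[0] if len(k)>8]);e=cv2.fitEllipse(cv2.convexHull(c));ctr=np.array(e[0])+[370,225]
print("bowl",ctr,e[1],plane(T,[ctr],64)[0], "diam",np.linalg.norm(np.diff(plane(T,[ctr-[e[1][0]/2,0],ctr+[e[1][0]/2,0]],64),axis=0)))
# stub in scene
h2=cv2.cvtColor(S["img"],cv2.COLOR_RGB2HSV)
for r in(205,208,211,214,217): print(r,[tuple(x) for x in S["img"][r,283:299]][::1] if r==211 else "", np.nonzero(S["img"][r,283:299].min(1)>120)[0]+283)
print("proj of right pan stub axis", proj(S,[[*q[0][:2],z] for z in(61,80,102)]))
E
python3 m.py
```

```text
scene (array([219.38208955, 169.12537313]), array([0.23941871, 0.97091641]), array([214.10554947, 147.72738207]), array([223.27327756, 184.90533591]), array([  3,   2,  20,  36, 335], dtype=int32))
top (array([184.63861386, 212.67326733]), array([0.26705698, 0.96368074]), array([181.30358573, 200.63874793]), array([187.86468692, 224.31462005]), array([  3,   5,  13,  24, 202], dtype=int32))
dir [-0.34473098 -0.23853219  0.90788928] lean 24.78472361971148 az -145.3191981516515
81 [562.6 276.   81. ]
100 [555.4 271.  100. ]
150 [536.4 257.9 150. ]
200 [517.4 244.8 200. ]
ends [516.4 244.1 202.6] [571.5 282.2  57.6]
ends [592.9 297.    1.2] [510.3 239.9 218.6]
pan [299.62631321 218.93695164] (18.400829315185547, 18.982013702392578) ((13.68834114074707, 13.822870254516602), 9.562887191772461)
pan [255.64517784 223.94146156] (18.382099151611328, 19.1440486907959) ((13.661904335021973, 13.95714282989502), 9.559037208557129)
[array([535.58203263, -30.52247279,  33.        ]), array([523.24590718,  88.98572816,  33.        ])] 120.14320657297509
bowl [405.39512634 256.3029995 ] (50.827369689
[... 464 characters left out ...]
(225), np.uint8(217), np.uint8(185)), (np.uint8(233), np.uint8(226), np.uint8(198)), (np.uint8(223), np.uint8(215), np.uint8(183)), (np.uint8(213), np.uint8(200), np.uint8(171)), (np.uint8(210), np.uint8(197), np.uint8(169)), (np.uint8(197), np.uint8(185), np.uint8(160)), (np.uint8(92), np.uint8(87), np.uint8(78)), (np.uint8(40), np.uint8(39), np.uint8(39)), (np.uint8(38), np.uint8(39), np.uint8(40)), (np.uint8(40), np.uint8(39), np.uint8(40))] [287 288 289 290 291 292 293 294]
214  [283 284 285 286 287 288 289 290 291 292 293 294]
217  [283 284 287 288 289 290 291 292 293 294]
proj of right pan stub axis [[291.17647656 216.69503915]
 [291.07027729 210.34336781]
 [290.94535029 202.88680914]]
```

```bash
sed -i 's/c.max(2)>thr/c.min(2)>thr/; s/thr=105/thr=85/' m.py; sed -i '/^def pans/,$d' m.py; cat >> m.py <<'E'
def widths(f,x0,y0,x1,y1):
    c=f["img"][y0:y1,x0:x1].min(2)
    for r in range(0,y1-y0,4): k=np.nonzero(c[r]>85)[0]; print(r+y0,k.min()+x0 if len(k) else "",k.max()+x0 if len(k) else "",end=" | ")
widths(S,209,146,232,184);print();widths(T,176,196,196,228)
E
python3 m.py
```

```text
scene (array([218.86363636, 165.32644628]), array([0.29742936, 0.95474383]), array([213.42474345, 147.86768056]), array([223.9643263 , 181.69958544]), array([  3,   2,  15,  35, 242], dtype=int32))
top (array([184.55440415, 212.41968912]), array([0.25941692, 0.96576543]), array([181.38686371, 200.6274707 ]), array([187.75486361, 224.33445953]), array([  3,   5,  12,  24, 193], dtype=int32))
dir [-0.39954287 -0.24742638  0.88269229] lean 28.031141590692474 az -148.23115747394175
81 [568.6 277.6  81. ]
100 [560.  272.3 100. ]
150 [537.4 258.3 150. ]
200 [514.7 244.3 200. ]
ends [513.3 243.4 203.1] [574.6 281.3  67.7]
ends [588.7 290.1  36.6] [511.1 242.  208. ]
146   | 150 212 217 | 154 212 218 | 158 213 220 | 162 215 221 | 166 216 222 | 170 217 224 | 174 218 225 | 178 219 226 | 182 222 223 | 
196   | 200   | 204 179 186 | 208 180 187 | 212 181 188 | 216 182 189 | 220 176 190 | 224 176 189 |
```

Holder check: the cups are 120.1 mm apart, as they should be, with the stub cup at (535.6,−30.5). The long candle leans 28° with its axis through (537,258,150). The bowl is at (432,−306) with a measured diameter of 132 mm against 130. I'm moving towards the stub now.

```bash
python3 -m handwheel '[[[0,30,-22,-0.12],[0,60,-44,-0.24],[0,90,-67,-0.36],[0,120,-89,-0.48],[0,150,-112,-0.6],[0,180,-134,-0.72],[0,210,-157,-0.84],[0,240,-179,-0.96],[0,270,-201,-1.08],[0,300,-224,-1.2]]]' 0 40
cat > go.py <<'E'
import sys
from h import *
# usage: go.py x y z az  -> needed shift in tool axes and roll
s=readout.state();p=np.array(s["tcp_pos"]);M=Rt();t=np.array(list(map(float,sys.argv[1:4])))
az=np.degrees(np.arctan2(M[1,2],M[0,2]));r=-((float(sys.argv[4])-az+180)%360-180) if len(sys.argv)>4 else 0
print("t",round(s["clock"],2),"p",p.round(1),"az",round(az,1),"q",s["qpos"].round(2),"F",np.round(s["wrist_force"],1),"open",round(s["opening"],1))
print("shift",(M.T@(t-p)).round(1),"roll",round(np.radians(r),3),"tilt",M[:,0].round(3))
E
python3 go.py 535.6 -30.5 200 96
```

```text
clock: 0.93
tcp_pos: [398.4, -232.0, 230.7]
tcp_rot: [0.707, 0.012, 0.707, -0.011]
wrist_force: [0.8, -0.9, 0.1]
opening: 85.3
t 0.93 p [ 398.4 -232.   230.7] az -1.9 q [-0.7   0.09 -0.23  1.25  0.    0.9 ] F [ 0.8 -0.9  0.1] open 85.3
shift [ 31.  205.9 130.4] roll -1.709 tilt [-0.001  0.002 -1.   ]
```

```bash
python3 -m handwheel '[[[0,26,16,-0.12],[0,52,33,-0.24],[0,78,49,-0.36],[0,104,66,-0.48],[0,130,82,-0.6],[0,156,99,-0.72],[5,182,115,-0.84],[12,206,130,-0.96],[20,206,130,-1.08],[30,206,130,-1.2]]]' >/dev/null
python3 go.py 535.6 -30.5 68 96
```

```text
t 1.77 p [535.9 -28.7 200.4] az 67.4 q [-0.2   0.25 -0.11  1.21  0.    0.19] F [-0.3  0.2 -0.4] open 85.4
shift [132.4  -0.6  -2. ] roll -0.5 tilt [-0.001  0.002 -1.   ]
```

```bash
python3 -m handwheel '[[[15,0,-2,-0.12],[30,0,-2,-0.24],[45,0,-2,-0.36],[60,0,-2,-0.48],[75,0,-2,-0.5],[90,0,-2,-0.5],[105,0,-2,-0.5],[118,0,-2,-0.5],[128,0,-2,-0.5],[132,0,-2,-0.5]]]' >/dev/null
python3 go.py 535.6 -30.5 70 96; python3 - <<'E'
from h import *
f=grab("scene");c=f["img"][110:260,210:360,::-1];cv2.imwrite("pics/scene2.png",cv2.resize(c,None,fx=4,fy=4,interpolation=cv2.INTER_CUBIC))
E
```

```text
t 2.6 p [533.8 -30.   66.6] az 96.0 q [-0.21  0.35 -0.33  0.9   0.   -0.31] F [-0.5 -0.1 -0.2] open 85.4
shift [-3.5 -1.7 -0.7] roll 0.0 tilt [-0.004  0.002 -1.   ]
```

View pics/scene2.png

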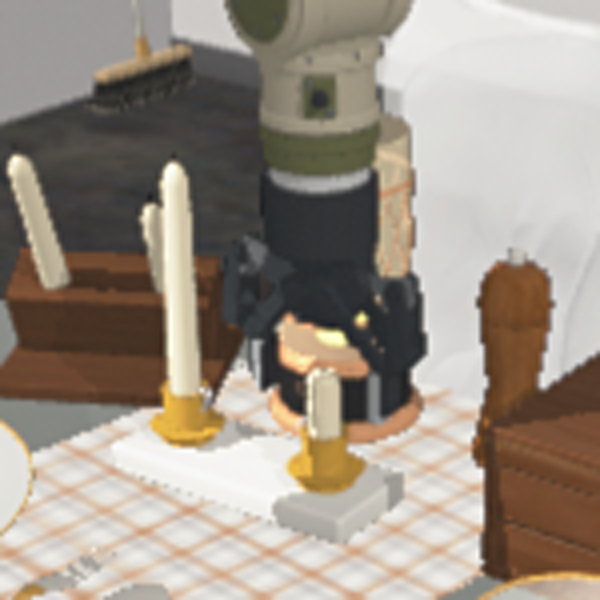

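The stub at (323,400) in the crop lies midway between the fingertips at (268,385) and (375,420). I'm gripping it.

```bash
python3 -m handwheel '[[[-3,-1.5,-0.7,0],[-3,-1.5,-0.7,0],[-3,-1.5,-0.7,0],[-3,-1.5,-0.7,0],[-3,-1.5,-0.7,0],[-3,-1.5,-0.7,0],[-3,-1.5,-0.7,0],[-3,-1.5,-0.7,0]]]' 1 40
python3 go.py 535.6 -30.5 70 96
```

```text
clock: 3.32
tcp_pos: [535.8, -31.0, 70.0]
tcp_rot: [0.473, -0.524, 0.473, 0.527]
wrist_force: [-0.5, -1.5, 1.9]
opening: 20.8
t 3.32 p [535.8 -31.   70. ] az 96.0 q [-0.21  0.35 -0.32  0.91  0.   -0.31] F [-0.5 -1.5  1.9] open 20.8
shift [0.  0.2 0.5] roll -0.0 tilt [-0.003  0.002 -1.   ]
```

Gripped at 21 mm. Lifting slowly.

```bash
python3 -m handwheel '[[[-3,0,0,0],[-6,0,0,0],[-9,0,0,0],[-12,0,0,0],[-16,0,0,0],[-20,0,0,0],[-25,0,0,0],[-30,0,0,0],[-40,0,0,0],[-50,0,0,0]]]'
python3 go.py 432 -306 150
```

```text
clock: 4.15
tcp_pos: [535.8, -30.9, 121.0]
tcp_rot: [0.473, -0.524, 0.473, 0.527]
wrist_force: [0.5, 0.1, -0.2]
opening: 20.8
t 4.15 p [535.8 -30.9 121. ] az 96.0 q [-0.21  0.3  -0.25  1.02  0.   -0.31] F [ 0.5  0.1 -0.2] open 20.8
shift [ -29.2  132.1 -262.7] roll 0.0 tilt [-0.003  0.002 -1.   ]
```

```bash
python3 -m handwheel '[[[-10,25,-20,0],[-20,50,-45,0],[-29,75,-72,0],[-29,97,-103,0],[-29,115,-136,0],[-29,125,-172,0],[-29,132,-210,0],[-29,132,-240,0],[-29,132,-262,0],[-29,132,-262,0]]]' >/dev/null
python3 go.py 432 -306 50
```

```text
t 4.98 p [ 432.9 -310.3  151. ] az 95.8 q [-0.77  0.27 -0.21  1.09 -0.   -0.87] F [ 0.4 -0.8  1. ] open 20.5
shift [101.    0.4   4.5] roll 0.0 tilt [-0.    -0.002 -1.   ]
```

```bash
python3 - <<'E'
from h import *
f=grab("top");w=f["img"][225:290,370:440]
f=grab("scene");c=f["img"][180:330,290:440,::-1];cv2.imwrite("pics/scene3.png",cv2.resize(c,None,fx=4,fy=4,interpolation=cv2.INTER_CUBIC))
E
```

```text
(no output)
```

View pics/scene3.png

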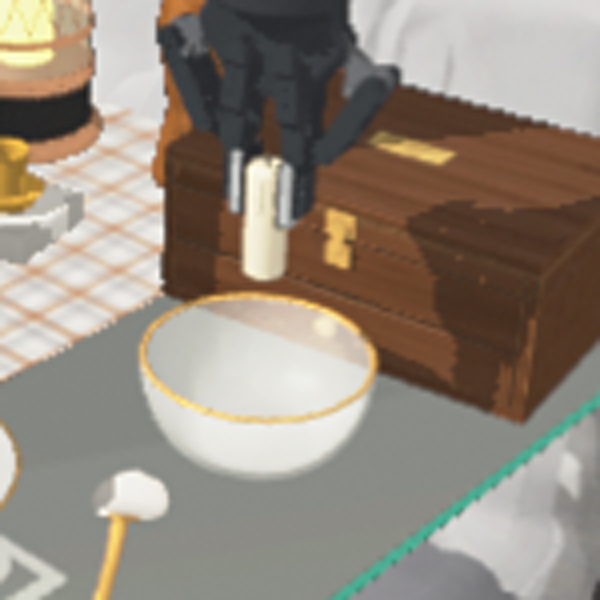

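The stub is held upright at (265,215) in the crop, over the bowl, whose rim centre is at about (258,357). The cup at the left is empty. I'm lowering it into the bowl.

```bash
python3 -m handwheel '[[[15,0,4,0],[30,0,4,0],[45,0,4,0],[60,0,4,0],[75,0,4,0],[86,0,4,0],[93,0,4,0],[98,0,4,0],[101,0,4,0],[101,0,4,0]]]'
python3 -m handwheel '[[[0,0,0,0],[0,0,0,0],[0,0,0,0],[0,0,0,0],[0,0,0,0]]]' 0.5
python3 go.py 432 -306 231 122
```

```text
clock: 5.92
tcp_pos: [431.3, -301.3, 49.3]
tcp_rot: [0.473, -0.524, 0.473, 0.526]
wrist_force: [-0.5, 0.6, -0.5]
opening: 20.4
clock: 6.33
tcp_pos: [431.5, -301.5, 49.7]
tcp_rot: [0.473, -0.524, 0.473, 0.526]
wrist_force: [0.8, -1.1, -0.1]
opening: 42.8
t 6.33 p [ 431.5 -301.5   49.7] az 95.9 q [-0.76  0.35 -0.37  0.85 -0.   -0.87] F [ 0.8 -1.1 -0.1] open 42.8
shift [-181.4    0.3   -4.1] roll -0.455 tilt [-0.002  0.002 -1.   ]
```

```bash
python3 -m handwheel '[[[-6,0,0,0],[-15,0,0,0],[-28,0,0,0],[-45,0,0,0],[-70,0,0,0],[-100,0,0,0],[-135,0,0,0],[-170,0,0,0],[-200,0,0,0],[-217,0,0,0]]]' 0 >/dev/null
python3 -m handwheel '[[[0,-4,40,-0.1],[0,-8,80,-0.2],[0,-12,121,-0.3],[0,-16,162,-0.4],[0,-20,203,-0.45],[0,-25,244,-0.45],[0,-30,285,-0.45],[0,-36,326,-0.45],[0,-42,367,-0.45],[0,-50,408,-0.45]]]'  >/dev/null
python3 go.py 532.4 255.2 250 122; python3 - <<'E'
from h import *
f=grab("scene");c=f["img"][240:310,300:400,::-1];cv2.imwrite("pics/bowl4.png",cv2.resize(c,None,fx=5,fy=5,interpolation=cv2.INTER_CUBIC))
E
```

```text
t 8.0 p [439.6 110.2 272.3] az 121.7 q [ 0.07  0.06 -0.16  1.34 -0.   -0.48] F [ 0.7 -0.7 -0.1] open 85.5
shift [  22.4 -155.1   74.7] roll -0.005 tilt [ 0.004 -0.002 -1.   ]
```

View pics/bowl4.png

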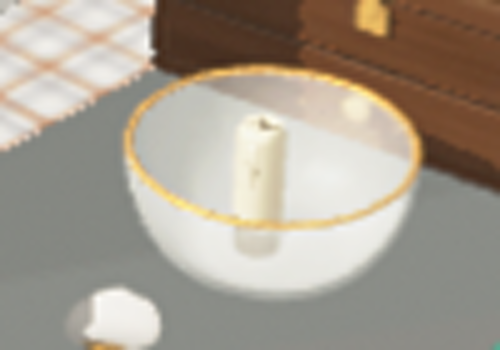

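The stub stands at (260,185) in the crop, inside the bowl. Next is the long candle.

```bash
python3 -m handwheel '[[[0,-22,11,0],[0,-45,22,0],[0,-68,33,0],[0,-91,44,0],[0,-114,55,0],[0,-137,66,0],[8,-150,72,0],[15,-155,75,0],[22,-155,75,0],[22,-155,75,0]]]' >/dev/null
python3 go.py 532.4 255.2 142 122
```

```text
t 8.88 p [530.  262.2 249.4] az 122.1 q [ 0.32  0.34  0.13  1.36  0.   -0.24] F [-0.8  0.8 -0.1] open 85.5
shift [107.4   1.9  -7.3] roll 0.002 tilt [ 0.002  0.001 -1.   ]
```

```bash
python3 -m handwheel '[[[12,2,-7,0],[26,2,-7,0],[40,2,-7,0],[54,2,-7,0],[68,2,-7,0],[82,2,-7,0],[92,2,-7,0],[99,2,-7,0],[103,2,-7,0],[103,2,-7,0]]]' 
python3 go.py 532.4 255.2 146 122;python3 - <<'E'
from h import *
a=[]
for n in("scene","top"):
    f=grab(n); x,y=(180,110) if n=="scene" else (130,150)
    a.append(cv2.resize(f["img"][y:y+100,x:x+100,::-1],None,fx=4,fy=4,interpolation=cv2.INTER_CUBIC))
cv2.imwrite("pics/c5.png",np.hstack(a))
E
```

```text
clock: 9.72
tcp_pos: [531.8, 254.9, 145.9]
tcp_rot: [-0.343, 0.619, -0.342, -0.619]
wrist_force: [-0.2, 1.2, 0.1]
opening: 85.5
t 9.72 p [531.8 254.9 145.9] az 122.1 q [ 0.31  0.38 -0.07  1.12  0.   -0.25] F [-0.2  1.2  0.1] open 85.5
shift [-0.1 -0.7 -0.1] roll 0.002 tilt [ 0.001  0.001 -1.   ]
```

View pics/c5.png

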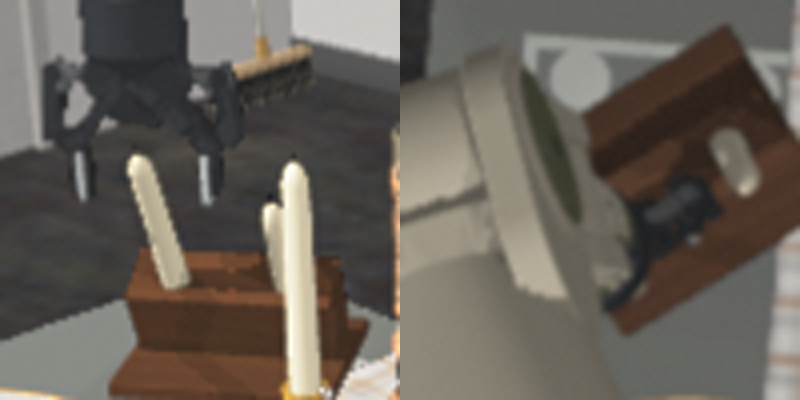

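The candle passes between the pads at about (148,180) in the left crop, with the pads at (82,175) and (208,180). Closing.

```bash
python3 -m handwheel '[[[0,0,0,0],[0,0,0,0],[0,0,0,0],[0,0,0,0],[0,0,0,0],[0,0,0,0],[0,0,0,0],[0,0,0,0]]]' 1 25
python3 -m handwheel '[[[-4,2,0,0],[-8,4,0,0],[-12,6,0,0],[-16,8.5,0,0],[-20,10.5,0,0],[-24,12.5,0,0],[-28,15,0,0],[-32,17,0,0],[-36,19,0,0],[-36,19,0,0]]]'
python3 go.py 532.4 255.2 146 122; python3 -c "
from h import *;print(Rt())"
```

```text
clock: 10.48
tcp_pos: [532.6, 255.2, 147.1]
tcp_rot: [-0.343, 0.619, -0.341, -0.618]
wrist_force: [-0.3, -1.2, 2.4]
opening: 18.8
clock: 11.32
tcp_pos: [516.4, 244.9, 184.1]
tcp_rot: [-0.343, 0.62, -0.341, -0.618]
wrist_force: [-0.3, -1.2, -1.2]
opening: 19.0
t 11.32 p [516.4 244.9 184.1] az 122.1 q [ 0.3   0.32 -0.06  1.19  0.   -0.26] F [-0.3 -1.2 -1.2] open 19.0
shift [ 38.2 -18.9   0.2] roll 0.002 tilt [ 0.004  0.001 -1.   ]
[[ 3.56911997e-03 -8.46922045e-01 -5.31705098e-01]
 [ 1.29066115e-03 -5.31704140e-01  8.46929183e-01]
 [-9.99992798e-01 -3.70904298e-03 -8.04626488e-04]]
```

```bash
python3 -m handwheel '[[[-3,1.5,0,0],[-6,3,0,0],[-8,-2,0,0],[-10,-8,0,0],[-12,-14,0,0],[-14,-20,0,0],[-16,-26,0,0],[-18,-32,0,0],[-20,-38,0,0],[-20,-38,0,0]]]'
python3 - <<'E'
from h import *
import pickle
a=[]
for n in("scene","top"):
    f=grab(n); pickle.dump(f,open(n+"6.pkl","wb")); x,y=(180,90) if n=="scene" else (130,150)
    a.append(cv2.resize(f["img"][y:y+100,x:x+100,::-1],None,fx=4,fy=4,interpolation=cv2.INTER_CUBIC))
cv2.imwrite("pics/c6.png",np.hstack(a))
E
```

```text
clock: 12.15
tcp_pos: [549.8, 265.8, 204.3]
tcp_rot: [-0.343, 0.62, -0.341, -0.618]
wrist_force: [-0.7, -2.4, -1.4]
opening: 19.0
```

View pics/c6.png

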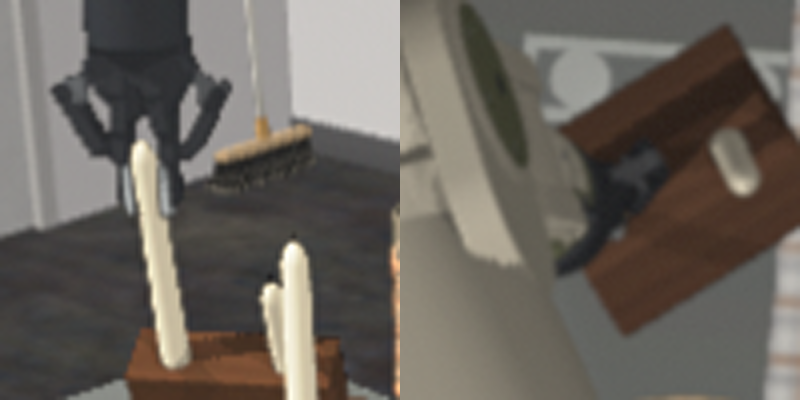

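The held candle runs from (143,145) to (177,362) in the left crop, with its foot still at the bore mouth. It still leans a bit, so I'll measure it in the grip plane.

```bash
cat > lean.py <<'E'
import sys
from h import *
# lean of held candle: scene picture, candle axis pixels projected on vertical plane through grasp normal to jaw axis
f=grab("scene");s=readout.state();M=Rt();G=np.array(s["tcp_pos"])-19*M[:,0];n=M[:,2]
dz=[-40,-55,-70,-85,-100,-115]
pts=[]
for d in dz:
    u,v=proj(f,[G+[0,0,d]])[0];v=int(round(v));row=f["img"][v].min(1).astype(int)
    lo=max(0,int(u)-32);hi=int(u)+32;idx=np.nonzero(row[lo:hi]>90)[0]+lo
    if len(idx)==0: continue
    runs=np.split(idx,np.nonzero(np.diff(idx)>1)[0]+1);runs=[r for r in runs if 5<=len(r)<=14]
    if not runs: continue
    r=min(runs,key=lambda r:abs(r.mean()-u));
    w=row[r[0]-1:r[-1]+2].astype(float);c=r.mean()
    o,D=ray(f,[[c,v]]);P=o+D[0]*((G-o)@n)/(D[0]@n);e=P-G
    pts.append((e[2],e@M[:,1]));print(v,len(r),round(c,1),"dz %.1f dy %.1f"%pts[-1])
p=np.array(pts);k=np.polyfit(p[:,0],p[:,1],1);print("lean deg toward robot",np.degrees(np.arctan(k[0])).round(2),"dy at grasp",k[1].round(1))
# lowest candle pixel along axis
z=-60.
for z in np.arange(-60,-190,-1.):
    q=G+[0,0,z]+M[:,1]*(k[0]*z+k[1]);u,v=proj(f,[q])[0].round().astype(int)
    if f["img"][v,u].min()<90: break
print("foot dz",z,"foot world",(G+[0,0,z]+M[:,1]*(k[0]*z+k[1])).round(1))
E
python3 lean.py; python3 go.py 549.8 265.8 204
```

```text
150 7 219.0 dz -43.6 dy -7.1
154 7 219.0 dz -55.0 dy -3.9
159 7 220.0 dz -73.0 dy -9.5
164 7 221.0 dz -91.2 dy -15.1
169 8 221.5 dz -107.8 dy -16.0
173 8 222.5 dz -123.6 dy -22.6
lean deg toward robot 11.87 dy at grasp 5.0
foot dz -154.0 foot world [572.  280.   69.4]
t 12.3 p [548.9 265.5 204.2] az 122.1 q [ 0.32  0.39  0.08  1.26  0.   -0.24] F [ 0.2 -0.9 -1.1] open 18.6
shift [ 0.3 -0.9 -0.2] roll 0.0 tilt [ 0.004  0.002 -1.   ]
```

```bash
python3 -m handwheel '[[[-0.5,-4,0,0],[-1,-8,0,0],[-1.5,-12,0,0],[-2,-16,0,0],[-2.5,-20,0,0],[-3,-24,0,0],[-3,-26,0,0],[-3,-26,0,0]]]'
python3 lean.py
python3 -m handwheel '[[[-10,-26,0,0],[-20,-26,0,0],[-35,-20,0,0],[-50,-10,0,0],[-65,5,0,-0.1],[-65,25,0,-0.22],[-65,50,0,-0.34],[-65,75,0,-0.46],[-65,100,0,-0.58],[-65,125,0,-0.7]]]'>/dev/null
python3 lean.py;python3 go.py 480 180 280 
```

```text
clock: 12.97
tcp_pos: [571.5, 279.6, 207.3]
tcp_rot: [-0.343, 0.62, -0.341, -0.618]
wrist_force: [-0.9, -1.7, 0.1]
opening: 18.8
146 7 220.0 dz -38.3 dy 6.7
151 8 220.5 dz -54.5 dy 5.8
155 7 221.0 dz -67.8 dy 4.1
160 7 221.0 dz -82.4 dy 8.2
165 7 222.0 dz -100.8 dy 2.4
169 7 222.0 dz -112.7 dy 5.7
lean deg toward robot 1.35 dy at grasp 7.3
foot dz -155.0 foot world [568.2 277.5  71.2]
149 8 208.5 dz -65.4 dy 19.7
154 8 208.5 dz -80.7 dy 16.3
159 9 210.0 dz -92.9 dy 23.9
164 9 210.0 dz -108.5 dy 20.5
lean deg toward robot -3.65 dy at grasp 14.6
foot dz -153.0 foot world [452.2 187.2 139.3]
t 13.9 p [459.4 210.5 273.4] az 162.9 q [ 0.27  0.17 -0.04  1.36  0.   -1.  ] F [-6.3 -1.7 -1.8] open 18.7
shift [ -6.6  23.1 -28.7] roll 0.0 tilt [ 0.003  0.002 -1.   ]
```

```bash
python3 -m handwheel '[[[0,16,-4,0.12],[0,33,-8,0.24],[0,50,-12,0.36],[0,66,-16,0.48],[0,82,-20,0.6],[0,99,-25,0.72],[0,115,-29,0.84],[0,132,-33,0.96],[0,148,-37,1.08],[0,165,-41,1.2]]]'>/dev/null
python3 -m handwheel '[[[0,0,0,0.12],[0,0,0,0.24],[0,0,0,0.36],[0,0,0,0.48],[0,0,0,0.6],[0,0,0,0.72],[0,0,0,0.74],[0,0,0,0.74]]]'>/dev/null
python3 lean.py;python3 go.py 535.6 -30.5 210; python3 - <<'E'
from h import *
f=grab("scene");c=f["img"][80:230,200:350,::-1];cv2.imwrite("pics/c7.png",cv2.resize(c,None,fx=4,fy=4,interpolation=cv2.INTER_CUBIC))
E
```

```text
151 9 242.0 dz -38.8 dy 10.0
157 9 241.0 dz -54.4 dy 13.5
174 12 252.5 dz -102.6 dy -12.8
179 11 253.0 dz -116.5 dy -13.4
lean deg toward robot 20.23 dy at grasp 28.1
foot dz -156.0 foot world [472.9  21.9 138.7]
t 15.45 p [450.1  40.2 275.5] az 51.6 q [-0.09  0.06 -0.16  1.34  0.    0.58] F [ 0.3  0.5 -0.1] open 18.6
shift [  66.1 -110.6   -2.7] roll 0.0 tilt [ 0.009  0.002 -1.   ]
```

View pics/c7.png

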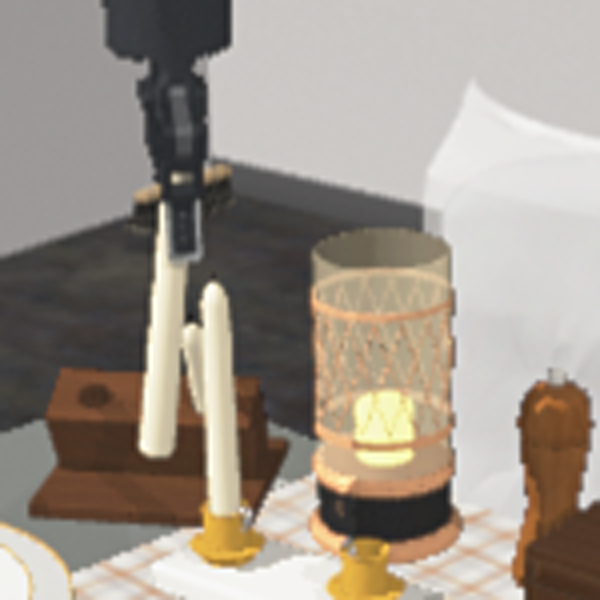

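The candle hangs from the grip in the crop from (172,210) to its foot at (157,452), tilted slightly and off the pad centre. The rack bore at (97,396) is empty and the short candle is still in place. My tracker locked onto the standing candle, so I'll restrict it.

```bash
sed -i 's/dz=\[.*/dz=list(range(-34,-118,-6)); prev=None/; s/5<=len(r)<=14/5<=len(r)<=11/; s/abs(r.mean()-u));/abs(r.mean()-(prev if prev else u)));prev=r.mean()/; s/np.diff(idx)>1/np.diff(idx)>1/' lean.py; sed -i 's/w=row\[r\[0\]-1.*/bg=min(row[r[0]-3:r[-1]+4]);ww=np.clip(row[r[0]-2:r[-1]+3]-70,0,60);c=(ww*np.arange(r[0]-2,r[-1]+3)).sum()\/ww.sum()/' lean.py
python3 lean.py
```

```text
149 9 242.1 dz -33.2 dy 9.3
151 9 241.8 dz -38.4 dy 10.5
154 9 241.3 dz -46.2 dy 12.1
156 9 241.3 dz -51.4 dy 12.6
158 9 241.3 dz -56.7 dy 13.0
160 9 241.3 dz -62.0 dy 13.3
169 9 241.0 dz -86.0 dy 15.6
172 9 240.3 dz -94.0 dy 17.7
174 9 240.0 dz -99.3 dy 18.9
176 9 239.9 dz -104.7 dy 19.5
178 10 239.7 dz -110.2 dy 20.4
lean deg toward robot -7.61 dy at grasp 5.3
foot dz -156.0 foot world [429.5  56.4 138. ]
```

Tilt is −7.6° about the jaw axis, with the foot offset by (−20,+16,−131) from the TCP. The axial grip position of about 149 mm agrees with plan. I'll bring the foot over the cup and then use the cup mouth as a pivot to set it upright.

```bash
python3 -m handwheel '[[[0,-14,0,0],[0,-30,0,0],[5,-48,0,0],[12,-66,-1,0],[20,-84,-1,0],[28,-102,-2,0],[36,-118,-2,0],[44,-130,-2,0],[50,-136,-2,0],[50,-136,-2,0]]]'>/dev/null
sleep 0; python3 -m handwheel '[[[0,0,0,0],[0,0,0,0]]]'>/dev/null
python3 lean.py;python3 go.py 555.8 -46.2 211; python3 - <<'E'
from h import *
f=grab("scene");print("cup lip px",proj(f,[[535.6,-30.5,61]]));x,y=250,110
c=cv2.resize(f["img"][y:y+130,x:x+100,::-1],None,fx=4.5,fy=4.5,interpolation=cv2.INTER_CUBIC)
for p in((535.6,-30.5,61),(535.6,-30.5,36)):
    u=(proj(f,[p])[0]-[x,y]+.5)*4.5; cv2.circle(c,tuple(u.astype(int)),2,(0,0,255),-1)
cv2.imwrite("pics/c8.png",c)
f=grab("top");hsv=cv2.cvtColor(f["img"],cv2.COLOR_RGB2HSV);m=cv2.inRange(hsv,(10,90,90),(28,255,255))
for x0,y0 in((286,205),(242,210)):
    k=np.argwhere(m[y0:y0+28,x0:x0+28]);print(len(k),k.min(0)+[y0,x0] if len(k) else"",k.max(0)+[y0,x0] if len(k) else"")
E
```

```text
188 7 270.4 dz -93.3 dy 79.0
lean deg toward robot -22.93 dy at grasp 39.5
foot dz -60.0 foot world [504.6  -5.9 183. ]
t 16.6 p [555.5 -46.2 224.1] az 51.5 q [-0.23  0.28 -0.02  1.27  0.    0.44] F [ 0.8  1.  -1.6] open 18.7
shift [13.1 -0.1  0.1] roll 0.0 tilt [ 0.005  0.003 -1.   ]
cup lip px [[291.17456593 216.69030107]]
0  
170 [215 247] [233 265]lean.py:17: RankWarning: Polyfit may be poorly conditioned
  p=np.array(pts);k=np.polyfit(p[:,0],p[:,1],1);print("lean deg toward robot",np.degrees(np.arctan(k[0])).round(2),"dy at grasp",k[1].round(1))
```

View pics/c8.png

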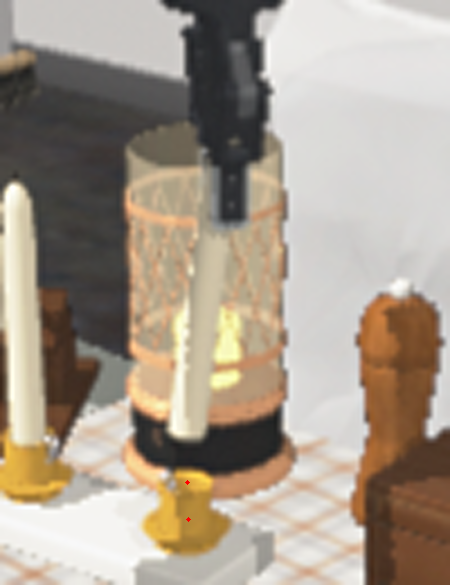

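Foot at (188,437) in the crop and cup lip centre at (187,481) are aligned within about 1 mm. The left pan hasn't moved since the start. I'm descending to enter the cup by about 6 mm, watching the force.

```bash
python3 -m handwheel '[[[6,0,0,0],[12,0,0,0],[18,0,0,0],[24,0,0,0],[27,0,0,0],[29,0,0,0],[31,0,0,0],[31,0,0,0]]]'
python3 -m handwheel '[[[2,0,0,0],[4,0,0,0],[5,0,0,0],[6,0,0,0],[7,0,0,0],[7,0,0,0]]]'
python3 -m handwheel '[[[0,0,0,0],[0,0,0,0]]]'; python3 go.py 555.8 -46.2 186
```

```text
clock: 17.37
tcp_pos: [555.8, -46.1, 193.1]
tcp_rot: [0.639, -0.308, 0.635, 0.307]
wrist_force: [-0.9, 0.5, -0.9]
opening: 19.1
clock: 17.87
tcp_pos: [557.8, -47.3, 189.7]
tcp_rot: [0.641, -0.309, 0.633, 0.305]
wrist_force: [-2.1, -1.9, 14.5]
opening: 19.0
clock: 18.03
tcp_pos: [557.6, -47.6, 190.6]
tcp_rot: [0.641, -0.31, 0.633, 0.305]
wrist_force: [-2.7, -0.9, 2.3]
opening: 18.9
t 18.03 p [557.6 -47.6 190.6] az 51.5 q [-0.23  0.29 -0.09  1.18  0.    0.44] F [-2.7 -0.9  2.3] open 18.9
shift [ 4.6  2.3 -0.1] roll 0.0 tilt [ 0.012 -0.001 -1.   ]
```

```bash
cat > rows.py <<'E'
from h import *
f=grab("scene");I=f["img"].astype(int)
for r in range(180,226,3):
    print(r,' '.join("%d/%d"%(I[r,c,0],I[r,c,2]) for c in range(281,303)))
print(proj(f,[[535.6,-30.5,z] for z in(33,61,80,100,120)]).round(1).tolist())
E
python3 rows.py
```

```text
180 174/109 222/137 220/153 218/156 217/155 216/143 212/127 212/148 243/173 249/199 248/204 249/206 250/218 190/148 186/150 198/160 205/166 207/167 205/166 210/161 240/160 248/176
183 178/125 177/132 171/119 176/133 190/134 185/127 178/133 225/142 250/201 248/206 248/198 232/152 204/159 181/147 192/155 203/163 206/165 207/167 206/164 227/165 248/173 240/151
186 185/135 175/133 182/135 210/124 184/127 176/135 173/135 188/135 241/157 248/192 244/169 248/212 190/149 185/149 198/159 204/164 206/166 204/165 214/164 245/175 249/185 249/171
189 238/133 240/134 240/134 241/138 240/143 240/147 227/146 230/149 249/186 249/194 249/207 245/215 189/151 191/154 201/161 206/165 206/167 204/165 220/164 250/182 249/182 250/178
192 217/147 215/144 215/144 216/144 219/144 220/141 222/138 214/130 217/122 226/138 242/201 248/226 201/161 196/158 203/164 206/166 205/166 199/158 199/130 225/127 236/140 234/138
195 217/145 214/145 214/145 215/145 215/145 213/143 212/142 209/138 211/139 232/167 247/225 205/163 190/153 199/160 206/165 207/168 204/164 207/159 238/159 240/159 220/136 200/126
198 247/151 247/155 
[... 1016 characters left out ...]
61 197/154 249/229 247/228 243/217 234/198 220/180 209/168 205/166 195/154 160/72 170/75 183/95 184/96 184/96 187/99 196/103
219 221/211 205/191 218/196 222/196 223/102 228/68 220/80 181/81 148/74 150/69 154/77 159/77 184/77 178/69 175/56 176/60 181/87 192/99 194/98 196/98 195/98 193/99
222 236/230 237/231 237/232 235/228 231/135 231/74 232/70 226/68 171/55 169/56 177/57 181/58 182/58 182/57 178/57 184/106 222/216 223/220 224/221 221/218 220/215 221/213
225 237/203 233/109 221/67 221/67 225/69 230/70 229/70 225/71 214/65 179/57 178/57 181/58 181/59 183/59 180/58 171/53 163/52 168/52 169/59 167/79 186/140 222/183
[[291.3, 225.9], [291.2, 216.7], [291.1, 210.3], [291.0, 203.6], [290.8, 196.7]]
```

```bash
python3 -m handwheel '[[[1,2,0,0],[1.5,4,0,0],[1.5,7,0,0],[1.5,10,0,0],[1,13,0,0],[1,16,0,0],[1,19,0,0],[1,20,0,0],[1,20,0,0]]]'
python3 go.py 535.6 -30.5 186; python3 rows.py | sed -n '2p;4p;7p;9p;11,15p'
```

```text
clock: 18.83
tcp_pos: [542.5, -35.5, 190.0]
tcp_rot: [0.641, -0.31, 0.633, 0.304]
wrist_force: [-0.3, -4.4, 5.4]
opening: 18.7
t 18.83 p [542.5 -35.5 190. ] az 51.5 q [-0.21  0.26 -0.13  1.17  0.    0.46] F [-0.3 -4.4  5.4] open 18.7
shift [ 3.9  8.6 -0.4] roll 0.0 tilt [ 0.014 -0.003 -1.   ]
183 178/124 177/132 171/119 177/134 190/133 187/129 213/167 247/222 193/154 192/154 203/163 207/166 208/167 208/164 231/168 249/194 247/192 247/183 242/160 246/179 247/174 240/151
189 238/133 239/134 240/135 240/138 240/142 240/148 238/178 246/224 244/219 204/162 202/161 208/166 205/167 205/163 229/167 250/188 243/162 248/187 248/188 248/185 249/183 250/178
198 247/151 247/154 246/150 245/151 222/137 225/154 241/209 245/222 242/215 207/164 204/163 207/168 207/167 201/160 187/135 192/126 188/124 184/124 184/122 182/122 182/119 181/118
204 46/45 45/46 46/46 54/48 59/49 135/108 251/227 246/224 241/214 234/199 217/175 208/167 208/168 196/157 133/91 112/64 110/63 108/62 121/69 102/57 96/53 82/51
210 69/52 46/47 46/47 44/44 51/47 136/109 252/226 246/222 240/213 232/196 220/179 210/168 206/167 192/154 86/73 39/39 41/40 40/40 40/41 41/41 42/41 40/39
213 249/145 239/125 196/102 126/70 114/69 160/125 248/224 245/221 240/211 231/194 219/179 209/167 207/165 190/152 73/62 33/36 39/39 38/38 38/39 39/40 36/38 37/38
216 237/127 242/135 246/148 247/151 221/137 219/165 245/224 244/221 239/209 230/191 217/175 208/167 204/165 195/155 160/70 157/54 171/77 184/95 184/96 183/95 187/99 196/103
219 230/222 210/197 218/196 222/196 222/101 226/70 229/104 232/139 220/144 199/148 187/140 176/121 166/105 174/71 178/56 183/60 181/87 191/98 194/98 196/99 195/98 192/98
222 236/230 237/232 237/232 235/229 231/135 231/74 231/70 228/69 219/67 175/56 174/55 181/57 182/57 181/56 178/57 184/106 222/215 223/220 224/221 221/217 221/215 222/213
```

```bash
python3 -m handwheel '[[[-2,0,0,0],[-3,-1,0,0],[-3,-2.7,0,0],[-3,-2.7,0,0],[-1,-2.7,0,0],[0.5,-2.7,0,0],[2,-2.7,0,0],[3.5,-2.7,0,0],[5,-2.7,0,0],[5,-2.7,0,0]]]' 1 40
python3 go.py 535.6 -30.5 186; python3 rows.py | sed -n '2p;7p;9p;11,15p'
```

```text
clock: 19.72
tcp_pos: [544.2, -37.6, 184.4]
tcp_rot: [0.64, -0.31, 0.633, 0.304]
wrist_force: [-1.3, -3.6, 0.9]
opening: 18.6
t 19.72 p [544.2 -37.6 184.4] az 51.5 q [-0.22  0.26 -0.14  1.16 -0.    0.46] F [-1.3 -3.6  0.9] open 18.6
shift [-1.7 11.1  0.2] roll 0.0 tilt [ 0.013 -0.003 -1.   ]
183 178/124 177/132 171/119 178/134 191/134 185/127 179/136 221/164 247/222 193/154 192/154 203/162 206/166 207/167 208/164 231/168 248/190 247/184 242/160 246/179 247/175 240/151
198 247/150 247/155 246/151 245/151 222/137 220/141 222/152 242/210 245/224 241/210 207/164 204/163 209/167 206/167 197/156 182/126 188/124 185/124 184/122 182/122 181/119 180/117
204 44/44 46/47 46/47 55/49 57/48 64/54 152/121 251/227 246/223 235/200 205/163 206/165 208/167 205/165 190/153 119/76 108/62 108/62 120/69 103/57 97/54 83/50
210 69/52 45/46 44/45 46/45 47/46 83/70 192/154 250/226 245/221 239/210 225/186 208/167 206/166 201/163 160/131 62/54 36/37 38/40 40/40 40/40 41/41 40/39
213 249/145 239/126 196/102 127/71 110/65 98/81 191/155 247/223 244/219 238/206 227/188 216/173 208/167 200/162 150/123 58/52 35/36 37/40 38/38 39/41 37/39 37/38
216 237/126 242/135 246/148 247/154 225/151 208/163 232/197 245/222 243/218 237/203 225/185 214/172 206/166 198/159 172/108 157/59 171/77 184/95 184/96 184/96 187/99 196/103
219 221/212 209/196 218/196 222/196 223/102 227/70 227/102 222/135 234/162 225/170 207/154 183/126 186/119 181/92 169/60 182/60 181/87 191/99 194/99 196/98 197/100 192/98
222 236/230 237/232 237/232 235/228 231/135 231/74 231/69 225/68 175/56 170/55 175/56 181/56 182/57 182/57 178/58 184/107 222/216 223/220 224/221 221/218 220/215 221/212
```

The foot has entered the bore by about 5 mm and the clip is felt as a sideways force toward −y. I'm removing the residual 2–3° tilt and easing down.

```bash
python3 -m handwheel '[[[0.5,2,-0.5,0],[0.5,4,-0.8,0],[1,5,-0.8,0],[2,5,-0.8,0],[3,5,-0.8,0],[4,5,-0.8,0],[5,5,-0.8,0],[6,5,-0.8,0],[7,5,-0.8,0],[7,5,-0.8,0]]]' 1 60
python3 go.py 535.6 -30.5 186; python3 rows.py | sed -n '2p;9p;11,13p'
```

```text
clock: 20.6
tcp_pos: [540.9, -35.9, 177.7]
tcp_rot: [0.641, -0.311, 0.633, 0.303]
wrist_force: [2.3, -5.8, -1.6]
opening: 18.0
t 20.6 p [540.9 -35.9 177.7] az 51.5 q [-0.21  0.26 -0.16  1.14 -0.    0.46] F [ 2.3 -5.8 -1.6] open 18.0
shift [-8.4  7.3  1. ] roll 0.0 tilt [ 0.015 -0.005 -1.   ]
183 178/124 176/131 171/118 177/134 190/134 184/126 190/147 236/199 187/150 191/155 202/162 207/166 208/168 208/164 232/168 249/194 247/192 247/183 242/160 246/179 247/175 240/150
204 45/44 45/46 46/47 54/49 57/48 86/70 196/157 247/224 243/215 205/162 202/163 207/167 208/168 199/161 152/109 114/66 110/64 108/61 120/68 103/58 97/55 82/51
210 70/52 44/46 46/46 45/44 48/46 106/87 231/188 247/223 242/216 235/200 213/170 210/169 208/168 199/159 116/96 47/43 39/40 40/40 40/40 40/40 42/41 40/39
213 249/145 239/125 197/102 126/71 95/70 112/95 229/188 246/221 242/215 235/200 224/184 209/168 208/169 196/158 113/95 47/45 37/39 39/40 38/38 37/39 37/39 36/36
216 237/126 242/134 245/153 238/183 217/147 199/102 239/194 245/222 242/215 234/199 223/182 210/169 207/168 198/157 162/85 157/57 172/77 183/95 185/97 183/95 188/100 196/103
```

```bash
python3 -m handwheel '[[[0.5,-1.5,-0.5,0],[1,-2,-0.8,0],[2,-2,-0.8,0],[3,-2,-0.8,0],[4,-2,-0.8,0],[5,-2,-0.8,0],[6,-2,-0.8,0],[7,-2,-0.8,0],[8,-2,-0.8,0],[8,-2,-0.8,0]]]' 1 40
python3 go.py 535.6 -30.5 165; python3 rows.py | sed -n '2p;9p;11,13p'
```

```text
clock: 21.48
tcp_pos: [541.9, -37.6, 169.3]
tcp_rot: [0.641, -0.311, 0.633, 0.303]
wrist_force: [0.2, -1.9, 0.5]
opening: 18.3
t 21.48 p [541.9 -37.6 169.3] az 51.5 q [-0.22  0.27 -0.17  1.12 -0.    0.46] F [ 0.2 -1.9  0.5] open 18.3
shift [4.2 9.4 1.6] roll 0.0 tilt [ 0.015 -0.005 -1.   ]
183 178/124 177/132 171/119 177/134 190/134 185/127 181/137 211/152 194/154 170/137 190/153 200/161 202/163 201/163 208/161 241/171 249/191 247/185 243/160 247/179 247/175 240/151
204 44/43 45/46 47/47 55/50 57/48 62/53 152/122 252/228 246/221 202/161 199/160 206/165 209/168 206/166 193/154 119/75 108/61 108/62 120/70 103/58 97/55 84/52
210 71/52 45/46 47/47 46/44 47/45 63/57 159/128 251/227 245/219 211/167 200/160 205/165 207/167 200/163 152/124 61/54 36/37 39/40 39/39 41/40 40/40 41/39
213 249/145 239/125 197/101 126/71 98/73 103/97 189/153 248/224 244/220 238/208 227/189 208/167 207/166 201/163 151/123 59/53 35/37 37/38 40/39 38/40 38/40 37/37
216 237/127 242/135 245/154 242/191 223/161 188/103 223/157 246/223 243/219 237/205 227/188 215/173 207/166 202/161 178/125 158/63 172/77 184/95 184/96 184/96 188/100 196/102
```

```bash
python3 -m handwheel '[[[1,-0.5,-0.5,0],[2,-0.5,-0.5,0],[3,-0.5,-0.5,0],[4,-0.5,-0.5,0],[5,-0.5,-0.5,0],[5,-0.5,-0.5,0]]]' 1 60
python3 -m handwheel '[[[1,0,0,0],[2,0,0,0],[3,0,0,0],[3,0,0,0]]]' 1 60
python3 rows.py | sed -n '2p;9p;11p;13p'
```

```text
clock: 22.03
tcp_pos: [543.2, -38.4, 168.2]
tcp_rot: [0.642, -0.312, 0.632, 0.302]
wrist_force: [-5.1, -0.2, 25.1]
opening: 18.1
clock: 22.37
tcp_pos: [543.5, -38.4, 168.3]
tcp_rot: [0.643, -0.313, 0.631, 0.302]
wrist_force: [-6.1, -1.4, 22.3]
opening: 18.2
183 179/124 177/132 171/118 178/135 190/134 186/128 179/133 218/148 251/217 182/143 169/136 195/155 197/158 181/150 197/160 222/164 251/191 248/185 243/160 247/180 247/175 240/151
204 45/45 46/46 46/47 54/48 57/48 56/47 136/106 252/226 246/223 215/171 199/158 205/164 208/168 208/168 193/156 127/86 110/63 108/62 120/68 103/59 96/54 83/51
210 70/52 44/46 46/46 46/46 47/45 61/55 154/124 252/227 246/223 240/210 217/175 216/174 209/168 207/166 195/156 75/63 35/36 39/40 40/41 41/41 41/41 42/40
216 237/126 242/135 245/154 242/191 227/162 189/103 223/157 246/224 244/221 239/209 229/190 216/174 208/167 201/163 181/126 160/64 171/76 184/95 184/96 185/96 188/99 197/103
```

It stops at 168.3 with 22–25 N. I need to tell floor from clip, so I'll release, rise and compare the tip height with the standing candle.

```bash
python3 -m handwheel '[[[-0.3,0,0,0],[-0.5,0,0,0],[-0.5,0,0,0],[-0.5,0,0,0]]]' 0.5
python3 -m handwheel '[[[-0.3,0,0,0],[-5,0,0,0],[-20,0,0,0],[-40,0,0,0],[-60,0,0,0],[-80,0,0,0],[-100,0,0,0],[-110,0,0,0]]]' 0.5
python3 - <<'E'
from h import *
import pickle
S=grab("scene");T=grab("top");pickle.dump((S,T),open("rel.pkl","wb"))
I=S["img"].astype(int)
for nm,x,y in(("new",535.6,-30.5),("std",523.2,89)):
    pr=proj(S,[[x,y,z] for z in(226,220,200,160,120,80,61)]);print(nm,pr.round(1).tolist())
    u=pr[0]
    for r in range(int(u[1])-6,int(u[1])+12): print(r,' '.join("%3d/%3d"%(I[r,c,0],I[r,c,2]) for c in range(int(u[0])-8,int(u[0])+9)))
d=S["img"][100:235,225:345,::-1];d=cv2.resize(d,None,fx=4.4,fy=4.4,interpolation=cv2.INTER_CUBIC);cv2.imwrite("pics/c9.png",d)
E
python3 go.py 535.6 -30.5 165
```

```text
clock: 22.75
tcp_pos: [543.0, -37.9, 167.8]
tcp_rot: [0.643, -0.312, 0.631, 0.303]
wrist_force: [-0.2, 0.2, 0.2]
opening: 42.4
clock: 23.42
tcp_pos: [541.5, -37.4, 280.4]
tcp_rot: [0.643, -0.313, 0.63, 0.302]
wrist_force: [0.3, 0.0, -0.3]
opening: 42.6
new [[290.2, 158.7], [290.2, 161.0], [290.4, 168.3], [290.6, 182.7], [290.8, 196.7], [291.1, 210.3], [291.2, 216.7]]
152 176/135 180/136 193/143 202/148 177/136 174/134 174/134 177/135 190/140 181/137 186/138 175/135 173/136 178/137 186/139 187/140 191/142
153 176/135 182/137 202/148 189/141 188/141 175/135 174/134 179/136 182/136 178/134 190/139 177/136 174/136 179/138 192/142 180/136 183/138
154 175/135 183/138 208/150 183/138 192/143 176/134 174/133 183/138 181/135 176/134 183/136 186/140 177/136 184/139 188/140 177/135 180/137
155 177/136 181/137 203/148 182/138 197/145 184/139 176/135 190/142 178/134 170/131 147/112 146/112 173/134 184/140 180/137 176/135 179/136
156 212/140 195/140 193/142 179/136 182/140 192/143 178/137 190/142 176/134 166/126 117/ 90 154/115 180/138 192/145 178/136 175/135 176/136
157 240/140 234/142 219/138 20
[... 3896 characters left out ...]
53/ 55  72/ 66 172/137 249/223 243/216 233/196 215/173 209/168 201/161 111/ 90  66/ 62  65/ 63  65/ 66  67/ 65
159  54/ 53  49/ 51  32/ 29  51/ 52  71/ 64 168/134 250/223 243/216 233/198 217/175 209/167 202/161 114/ 94  63/ 62  62/ 63  66/ 64  66/ 63
160  57/ 57  69/ 62  76/ 61  84/ 73  65/ 60 133/107 250/223 243/217 234/198 218/176 209/167 202/163 141/113  70/ 66  62/ 61  66/ 63  66/ 61
161  78/ 70 165/132 203/162 193/156 118/ 98 134/108 248/222 243/217 234/198 219/178 209/167 202/163 147/119  72/ 67  64/ 63  68/ 65  71/ 66
t 23.52 p [541.8 -37.5 279.7] az 51.5 q [-0.22  0.22  0.04  1.37 -0.    0.45] F [-0.4  0.7  0. ] open 42.4
shift [114.5  11.8   0.4] roll 0.0 tilt [ 0.024 -0.006 -1.   ]
```

Tip rows: standing candle 150.05 (226 mm projects to 150.4), new candle 158.45 (projects to 158.7). They match within about 0.5 mm, so the candle is on the floor of the cup. I'll retreat and do the last checks.

```bash
python3 -m handwheel '[[[-10,0,-10,0],[-15,-5,-30,0],[-15,-10,-60,0],[-15,-15,-90,0],[-15,-20,-120,0],[-15,-25,-150,0],[-15,-30,-180,0],[-15,-30,-210,0],[-15,-30,-230,0],[-15,-30,-230,0]]]' 0
python3 - <<'E'
from h import *
import pickle
S=grab("scene");T=grab("top");S0=pickle.load(open("scene.pkl","rb"));T0=pickle.load(open("top.pkl","rb"))
hsv=cv2.cvtColor(T["img"],cv2.COLOR_RGB2HSV);m=cv2.inRange(hsv,(10,90,90),(28,255,255))
for x0,y0 in((286,205),(242,210)):
    k=np.argwhere(m[y0:y0+28,x0:x0+28]);print("pan",len(k),k.min(0)+[y0,x0] if len(k) else"",k.max(0)+[y0,x0] if len(k) else"")
for z in(226,200,61): print(z,proj(T,[[535.6,-30.5,z],[523.2,89,z]]).round(1).tolist())
a=cv2.resize(S["img"][125:290,200:400,::-1],None,fx=3,fy=3,interpolation=cv2.INTER_CUBIC)
b=cv2.resize(T["img"][150:245,150:335,::-1],None,fx=3.2,fy=3.2,interpolation=cv2.INTER_CUBIC)
b=cv2.copyMakeBorder(b[:,:600],0,0,0,600-min(600,b.shape[1]),cv2.BORDER_CONSTANT)
a=a[:600-0,:600]
o=np.vstack([cv2.resize(a,None,fx=.99,fy=.8)[:, :594] if 0 else a[:, :], b]); 
o=cv2.resize(o,None,fx=600/o.shape[0]*0.999,fy=600/o.shape[0]*0.999,interpolation=cv2.INTER_AREA) if o.shape[0]>600 else o
cv2.imwrite("pics/c10.png",np.hstack([a[:, :],])[:495,:600]) 
w=np.zeros((600,800,3),np.uint8); aa=cv2.resize(S["img"][135:285,205:375,::-1],None,fx=2.4,fy=2.4,interpolation=cv2.INTER_CUBIC); bb=cv2.resize(T["img"][150:240,160:340,::-1],None,fx=2.1,fy=2.1,interpolation=cv2.INTER_CUBIC)
w[:aa.shape[0],:aa.shape[1]]=aa; w[:bb.shape[0],aa.shape[1]+4:aa.shape[1]+4+bb.shape[1]]=bb
cc=cv2.resize(T["img"][205:240,240:320,::-1],None,fx=4.6,fy=4.6,interpolation=cv2.INTER_CUBIC);w[200:200+cc.shape[0],420:420+cc.shape[1]]=cc
cv2.imwrite("pics/c10.png",w)
E
```

```text
clock: 24.35
tcp_pos: [419.0, -238.6, 292.0]
tcp_rot: [0.644, -0.311, 0.631, 0.301]
wrist_force: [-0.2, 0.7, 0.1]
opening: 85.5
pan 173 [210 291] [228 309]
pan 172 [215 247] [233 265]
226 [[302.2, 212.1], [251.5, 217.9]]
200 [[301.8, 213.2], [252.1, 218.8]]
61 [[299.9, 218.1], [255.1, 223.2]]
```

View pics/c10.png

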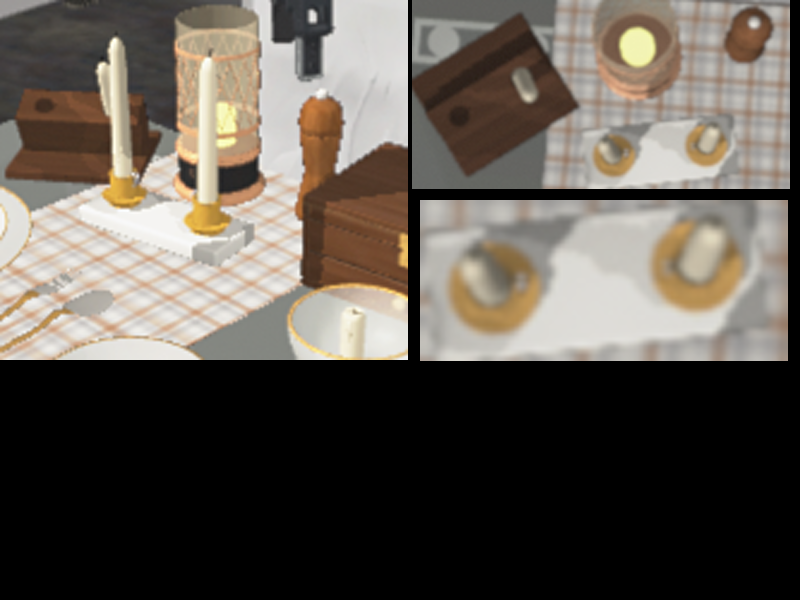

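The last picture shows the new candle standing upright at (207,130), level with its fellow at (120,110). The stub stands in the bowl at (352,330), and the short candle is still in the rack. The pan bounds in the top view are the same as at the start. Handing in.

```bash
python3 -c "
from workcell import sign_off;print(sign_off())"
```

```text
the job is handed in; nothing more can be done
None
```

The job is done and handed in at about 24.5 s of robot time. The stub is in the white bowl. The long candle stands in the freed right cup, pressed down until it stopped firmly at 22–25 N.

**Last checks:**
- **Seating:** the new candle's tip matches the 226 mm expected for a candle on the cup floor, and the standing candle's tip, within about 0.5 mm.
- **Upright:** it leans by less than about 1°.
- **Holder:** both drip pans are at the same pixels in the top view as at the start.
- **Surroundings:** the stub is standing upright inside the bowl. By eye the standing candle, the short candle, the bowl, the lamp and the mill are where they were; I did not measure these.

**What disagreed:**
- **First try at the cup:** the candle was over-tilted by about 7.6° and met the lip at about 14 N. I used the cup mouth to set it upright and re-centred it before pressing it in.
- **Bottoming height:** it bottomed about 1–3 mm higher than my estimate from the grip. I put this down to the candle slipping slightly in the pads, because the camera check showed it home.

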